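Post dried-out markers into the self-closing waste box

ROBOT

A 6-joint arm with a two-finger parallel gripper is mounted at the origin on a cart in front of the work surface, level with it; the furniture and walls round the work are solid. World frame = base frame: x ahead of the robot, y to its left, z up, the work surface at z = 0. Lengths are in mm, angles in degrees, forces in N, time in s.
With the tool pointing down it reaches from about 350 to 850 mm from the base axis. Payload 8.1 kg.
Tool frame: the origin (TCP) lies between the finger pads; the fingertips stand 25 mm ahead of it and the grasp point (between the pads) lies 6 mm ahead of it (r.tcp_to_tips is the distance from the TCP to the fingertips, in mm); z points along the fingers, y is the line along which they close (so a half turn about z gives the same grasp; the last joint's range is limited). The gripper opens to 85 mm and grips with 20 to 120 N. Pads are 22 mm wide; open, the fingers measure 114 mm over their backs; the gripper's body (76 mm by 85 mm) begins 54 mm behind the grasp point. The pads swing forward as they close: fully open they stand 13 mm farther back than shut.
Start: joints at [-74.393, 7.471, 85.268, -0, 87.261, -4.893], TCP at [210.149, -561.999, 256.292] pointing down, gripper open.
Joint ranges: [-169.43, 169.43], [-51.17, 129.36], [1.28, 143.12], [-76.62, 256.62], [0, 156.53], [-152.29, 152.29]. Speed limits (degrees/s): [136.94, 136.94, 159.86, 180, 180, 180].

INTERFACE

Orientations are given as [roll, pitch, yaw] about the fixed x, y, z axes, in that order (R = Rz(yaw) Ry(pitch) Rx(roll)).
In Python, from bench import r gives the robot as it stands.
- The arm moves only by the tool apply_moves, never from a script. Its arguments are lists of equal length, an entry for each row: "angular": the turn, a rotation vector about the world's x, y, z in units of 8 degrees (1.0 is 8 degrees), a list of three; "travel": the shift along the world's x, y, z in units of 40 mm (1.0 is 40 mm), a list of three; "jaw": the opening, from 0 (shut) to 1 (fully open). A call has 1 to 20 rows; each row shifts and turns the commanded pose from where the row before left it; what a row does not reach is not made up. A row lasts 1/8 s, in which the tool goes at most 62.5 mm and 10.7 degrees, less where a joint would pass 70% of its speed; a pose out of reach is approached as far as the arm can. A call is refused whole if a number of a shift passes 1 or a number of a turn 1, either way. A call with a gripper value outside its range is refused whole. The fingers move at their own pace and stop on an object; "force" is the grip in N (left out, the last holds). Time passes only in rows, so rows that do not move let the fingers close. It gives the time, the measured TCP pose, the force, the opening and the grip force at its end, in the units of the state.
- r.sense(): the state, without advancing time (a new reading comes with each control period).
- r.snapshot(name): name is "scene" or "top" or "wrist"; returns a dict with "color" (384x512x3 uint8, red, green, blue), "fx", "fy", "cx", "cy" (pixels), "R" (3x3) and "t" (3): a world point X has camera coordinates R X + t; the wrist camera has in their place "mount" (4x4, takes a point from camera to tool coordinates, whose origin is the TCP and whose axes are the flange's). Camera axes: x right, y down, z forward; pixel columns grow to the right and rows downward; lengths in mm; the calibration is good to about 2 mm. A picture is of the moment at which its call begins: read the wrist's pose just before it. There is no depth.
- r.hand_in(): hands the job in; it is judged then, once.
The state is a dict: "time": time; "joint_pos": joint angles; "qd": joint speeds; "joint_efforts": joint torques, N m; "tool_pos": TCP position; "tcp_rot": TCP orientation; "ft_force": force on the tool from outside, world axes, zero at the start; "wrist_torque": the same for the moment, N m; "finger_gap": finger opening in mm; "grip_force": force on a finger pad.
Only numpy, scipy, OpenCV 4.12 (cv2) and the standard library are available. Lean on these libraries where they do the work, as an engineer would, in place of code of your own. Each camera call takes 0.05 s, during which the arm holds its last target. There are 200 camera calls.

TASK

The red and the green marker have dried out. Push them, one after the other, down through the sprung flap in the top of the yellow waste box, so that both lie inside the box and the flap has shut behind them. The black marker is still good: leave it, the roll of tape and the paint brush where they are.

Things in the scene. Friction and masses are not known exactly. Their poses are not given: they have to be found in the camera images.
- red_mid (a point): centre, half-way up, of the marker with the white barrel and red cap, 138 mm long, 16 mm wide and 16 mm high, 18 g, lying loose on the worktop. Its own y axis runs along the barrel (cap end at -y), z is up; grasp it across x.
- green_mid (a point): centre, half-way up, of the marker with the white barrel and green cap: same size and axes as the red one.
- black_mid (a point): centre, half-way up, of the all-black marker: same size and axes. It stays where it is.
- opening (a point): centre of the opening in the top of the fixed yellow waste box, level with the box's top, 140 mm above the worktop. The opening is 84 mm along this point's x by 176 mm along its y; z is up. The box is hollow, otherwise closed, 120 mm along x by 204 mm along y, walls 5 mm, its inner floor 132 mm below this point.
- flap (a joint): angle of the flap: 0 shut, grows as it swings down, 1.35 rad at its stop. A spring holds it shut under a marker's weight (a marker laid on it stays on top); pushing down at its middle takes about 1.5 N at first and 2.5 N half open. It springs shut by itself when nothing holds it down.
- tape_blue_roll: blue roll of tape, 104 mm across and 25 mm high, lying flat; origin at the centre of its underside. Stays.
- flat_brush: flat paint brush with a wooden handle, 42 x 214 x 22 mm, lying along its own y; origin at the centre of its underside. Stays.
- flap_mid (a point): middle of the aluminium flap (80 mm by 172 mm) that closes the opening 5 mm below the box's top; moves with it. Hinged along its long edge at the opening's +x side, it swings down into the box. A thing held 35 mm below the shut flap's middle keeps it open by 40 degrees or more, with a gap of 20 mm or more at the -x side, where a released marker slides into the box.
Not all that is in view belongs to the job. What is shaped like the part that bears red_mid but pink is not meant.

How it is judged:
By the outcome, as a careful person would: the job done as asked, in the order asked, and still so for the second after the job is handed in, with the robot touching nothing.
It also fails if it takes over 51 s, if anything falls off the work surface, if the arm or the gripper's body presses on something with over 40 N, if the wrist force passes 120 N, or if a joint passes its speed limit or range.

## Working session

There is one attempt and no reset: what is moved stays moved. The work goes in short steps, Python scripts to look and compute and a tool call to move; the robot and the scene stay as the last step left them, time stands still between calls to the robot, and variables do not carry over. Pictures are saved under pics/ and viewed, at most 13 in all, crops included, and the job is handed in when it is done.

Besides the shell and the picture viewer there is one more tool, called as name(argument=value, ...), one argument or row to a line, values as JSON. apply_moves: Moves the arm, as the interface text tells. Its arguments: {"type":"object","properties":{"angular":{"type":"array"},"travel":{"type":"array"},"jaw":{"type":"array"},"force":{"type":"number"}},"required":["angular","travel","jaw"]}

```bash
mkdir -p pics; python3 - <<'E'
from bench import r
import cv2,numpy as np,json
s=r.sense();print(s)
for n in("top","scene"):
    p=r.snapshot(n);cv2.imwrite(f"pics/{n}0.png",p["color"][:,:,::-1])
    print(n,p["fx"],p["fy"],p["cx"],p["cy"],np.round(p["R"],4).tolist(),np.round(p["t"],1).tolist())
p=r.snapshot("wrist");print(p["fx"],p["cx"],p["cy"],p["mount"])
E
```

```text
{'time': 0.0, 'joint_pos': array([-7.43935327e+01,  7.51248969e+00,  8.53300997e+01, -1.50129197e-03,
        8.72617535e+01, -4.89139077e+00]), 'qd': array([ 0.04264995, -0.00852893, -0.03013233,  0.0325442 ,  0.08360171,
       -0.06014788]), 'joint_efforts': array([-2.38307985e-03, -5.69393671e+01, -5.00559783e+01, -1.96549040e-04,
        1.46313803e-02, -8.07024421e-07]), 'tool_pos': array([ 209.99518244, -561.50926938,  255.26382663]), 'tcp_rot': array([-1.79895909e+02, -7.40303972e-03,  2.04979244e+01]), 'ft_force': array([-0.23930864, -0.55427947, -0.8130252 ]), 'wrist_torque': array([0.00314572, 0.007858  , 0.00414247]), 'grip_force': 0.0, 'finger_gap': 85.25583442678035}
top 499.73217334857395 499.73217334857395 256.6193484222197 188.10295511866465 [[0.0081, -0.9999, -0.0113], [-0.9965, -0.0071, -0.0835], [0.0834, 0.012, -0.9964]] [113.0, 558.9, 1511.7]
scene 408.0665232044769 408.0665232044769 255.6360001544322 191.21720829629794 [[-0.7753, -0.6315, -0.0085], [-0.3319, 0.4188, -0.8453], [0.5374, -0.6525, -0.5343]] [474.0, 222.5, 988.6]
301.8565159889146 252.91869674698367 196.75466074817484 [[-3.86092345e-04 -9.56721412e-01 -2.91005137e-01  7.43270803e+01]
 [ 9.99999835e-01 -2.45448394e-04 -5.19807135e-04  5.05121610e-01]
 [ 4.25883873e-04 -2.91005290e-01  9.56721349e-01 -1.18388266e+02]
 [ 0.00000000e+00  0.00000000e+00  0.00000000e+00  1.00000000e+00]]
```

View pics/top0.png

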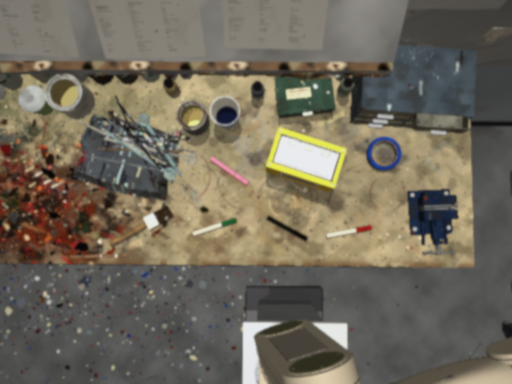

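View pics/scene0.png

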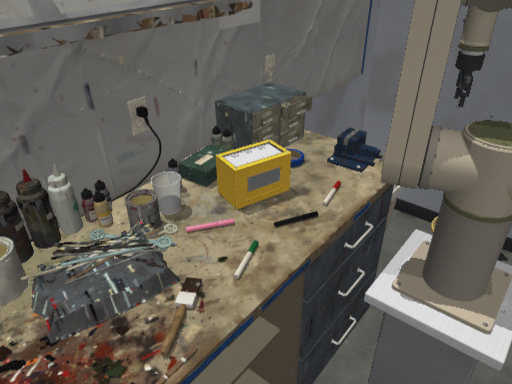

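The top view shows the red marker at about (349,232), green at (215,227), black at (287,228), and the yellow box at (306,158). The pink decoy is at (228,170). Next I measure these.

```bash
cat > h.py <<'E'
import numpy as np,cv2
from scipy.spatial.transform import Rotation as Ro
from bench import r
def cam(name):
    s=r.sense() if name=="wrist" else None
    p=r.snapshot(name)
    if s is not None:
        T=np.eye(4);T[:3,:3]=Ro.from_euler('xyz',s["tcp_rot"],degrees=True).as_matrix();T[:3,3]=s["tool_pos"]
        M=np.linalg.inv(T@np.array(p["mount"]));p["R"],p["t"]=M[:3,:3],M[:3,3]
    return p
def w(p,uv,z):
    R,t=np.array(p["R"]),np.array(p["t"]).ravel()
    d=R.T@np.array([(uv[0]-p["cx"])/p["fx"],(uv[1]-p["cy"])/p["fy"],1]);c=-R.T@t
    return np.round(c+d*(z-c[2])/d[2],1)
E
python3 - <<'E'
from h import *
p=cam("top")
for n,a,b in(("red(barrel,cap)",(327,236),(371.5,228)),("green",(194,234),(237,220.5)),("black",(268,218),(306.5,239))):
    A,B=w(p,a,8),w(p,b,8);print(n,A,B,(A+B)/2,np.linalg.norm(A-B),np.degrees(np.arctan2(*(A-B)[1::-1])))
im=cv2.cvtColor(p["color"],cv2.COLOR_RGB2HSV)
m=cv2.inRange(im,(22,150,120),(35,255,255));m[:120]=0;m[200:]=0;m[:,:255]=0;m[:,360:]=0
# window (white flap) inside
g=p["color"][125:195,260:352]
wm=np.zeros_like(m);wm[120:200,260:355]=(im[120:200,260:355,1]<60)&(im[120:200,260:355,2]>170)
wm=wm*255
c=max(cv2.findContours(wm.astype(np.uint8),0,2)[0],key=cv2.contourArea)
q=cv2.boxPoints(cv2.minAreaRect(c));print(q)
P=[w(p,x,137) for x in q];print(P,np.mean(P,0),[np.linalg.norm(P[i]-P[i-1]) for i in range(4)])
cv2.imwrite("pics/boxc.png",cv2.resize(p["color"][110:205,250:365,::-1],None,fx=5,fy=5,interpolation=2))
E
```

```text
red(barrel,cap) [ 413.1 -100.2    8. ] [ 438.7 -237.     8. ] [ 425.9 -168.6    8. ] 139.17471034638442 100.59942371643345
green [415.9 309.6   8. ] [458.5 177.3   8. ] [437.2  243.45   8.  ] 138.9893880841268 107.84832311541147
black [467.   81.6   8. ] [403.4 -37.2   8. ] [435.2  22.2   8. ] 134.75310757084603 61.83747262567638
[[272.32333 161.475  ]
 [281.42203 133.57242]
 [339.36905 152.46817]
 [330.27036 180.37076]]
[array([625.3,  71.6, 137. ]), array([706.2,  46. , 137. ]), array([ 652.5, -119.8,  137. ]), array([572.2, -93.5, 137. ])] [639.05  -23.925 137.   ] [np.float64(173.42900564784424), np.float64(84.85381547107953), np.float64(174.27945948963696), np.float64(84.49721888914446)]
```

View pics/boxc.png

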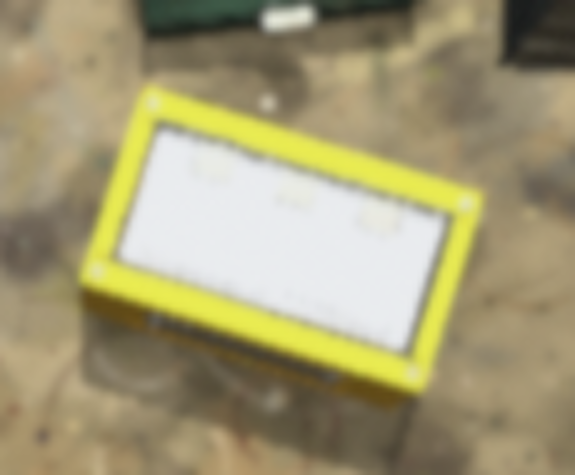

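The hinge knuckles are along the far edge, around crop rows 160–220. That puts the box's +x pointing away from the robot at about -17.5°, with the opening centre near (639,-24). I move above the red marker.

apply_moves(
  angular=[
    [0,0,1],
    [0,0,1],
    [0,0,1],
    [0,0,1],
    [0,0,1],
    [0,0,1],
    [0,0,1],
    [0,0,1],
    [0,0,1],
    [0,0,1],
    [0,0,0],
    [0,0,0],
  ],
  travel=[
    [0.54,0.98,-0.15],
    [0.54,0.98,-0.15],
    [0.54,0.98,-0.15],
    [0.54,0.98,-0.15],
    [0.54,0.98,-0.15],
    [0.54,0.98,-0.15],
    [0.54,0.98,-0.15],
    [0.54,0.98,-0.15],
    [0.54,0.98,-0.15],
    [0.54,0.98,-0.15],
    [0,0,0],
    [0,0,0],
  ],
  jaw=[0.55,0.55,0.55,0.55,0.55,0.55,0.55,0.55,0.55,0.55,0.55,0.55],
  force=40,
)

```text
time: 1.7
tool_pos: [426.0, -170.2, 196.3]
tcp_rot: [-180.0, 0.0, 100.5]
ft_force: [0.2, 0.1, -0.5]
finger_gap: 46.8
grip_force: 0.0
```

```bash
python3 - <<'E'
from h import *
p=cam("wrist");s=r.sense();print(s["tool_pos"],s["tcp_rot"],s["finger_gap"])
cv2.imwrite("pics/w1.png",p["color"][:,:,::-1])
R,t=p["R"],p["t"]
for X in((413,-100,8),(439,-237,8)):
    c=R@np.array(X)+t;print(c[:2]/c[2]*p["fx"]+[p["cx"],p["cy"]])
E
```

```text
[ 425.88686858 -170.68117827  196.40278429] [-1.79989219e+02  2.45832532e-02  1.00413740e+02] 47.06992001697378
[252.7812859  107.50017589]
[253.45273421 238.66518009]
```

View pics/w1.png

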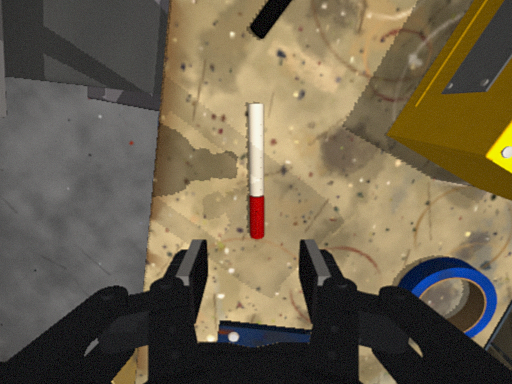

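The red marker runs from (256,103) to (257,238), about 4 px right of where I predicted. The correction is about +3.5 mm in x and +5 mm in y, then down and grasp.

apply_moves(
  angular=[
    [0,0,0],
    [0,0,0],
    [0,0,0],
    [0,0,0],
    [0,0,0],
    [0,0,0],
    [0,0,0],
    [0,0,0],
    [0,0,0],
    [0,0,0],
    [0,0,0],
    [0,0,0],
    [0,0,0],
  ],
  travel=[
    [0.09,0.12,-0.9],
    [0,0,-0.9],
    [0,0,-0.9],
    [0,0,-0.7],
    [0,0,-0.5],
    [0,0,-0.28],
    [0,0,0],
    [0,0,0],
    [0,0,0],
    [0,0,0],
    [0,0,0],
    [0,0,0.3],
    [0,0,0.5],
  ],
  jaw=[0.55,0.55,0.55,0.55,0.55,0.55,0.55,0,0,0,0,0,0],
  force=40,
)

```text
time: 3.38
tool_pos: [429.1, -164.8, 61.3]
tcp_rot: [-179.9, -0.1, 100.5]
ft_force: [0.5, -1.0, -0.1]
finger_gap: 15.0
grip_force: 39.0
```

apply_moves(
  angular=[
    [0,0,0],
    [0,0,0],
    [0,0,0],
    [0,0,0],
    [0,0,-0.7],
    [0,0,-0.7],
    [0,0,-0.7],
    [0,0,-0.7],
    [0,0,-0.7],
    [0,0,0],
    [0,0,0],
    [0,0,0],
  ],
  travel=[
    [0,0,0.9],
    [0,0,0.9],
    [0,0,0.9],
    [0,0,0.9],
    [0.85,0.6,0],
    [0.85,0.6,0],
    [0.85,0.6,0],
    [0.85,0.6,0],
    [0.85,0.6,0],
    [0.8,0.58,0],
    [0,0,0],
    [0,0,0],
  ],
  jaw=[0,0,0,0,0,0,0,0,0,0,0,0],
)

```text
time: 4.88
tool_pos: [631.3, -22.0, 205.2]
tcp_rot: [-180.0, 0.0, 72.5]
ft_force: [0.2, 0.3, -0.6]
finger_gap: 15.1
grip_force: 39.2
```

```bash
python3 - <<'E'
from h import *
s=r.sense();print(s["tool_pos"],s["tcp_rot"],s["finger_gap"])
p=cam("wrist");im=p["color"].copy();R,t=p["R"],p["t"]
u=np.array([np.cos(np.radians(-17.5)),np.sin(np.radians(-17.5)),0]);v=np.array([-u[1],u[0],0]);c0=np.array([639,-24,140.])
for a,b in((42,88),(42,-88),(-42,88),(-42,-88)):
    c=R@(c0+a*u+b*v)+t;q=c[:2]/c[2]*p["fx"]+[p["cx"],p["cy"]];print(a,b,q)
    cv2.circle(im,tuple(int(x) for x in q),4,(255,0,255),1)
cv2.imwrite("pics/w2.png",im[:,:,::-1])
E
```

```text
[631.3090721  -22.00984643 205.2230962 ] [-1.79965625e+02  2.45973396e-02  7.25317865e+01] 15.06877936654714
42 88 [340.3523167   78.24018191]
42 -88 [320.19031739 333.84931756]
-42 88 [192.41599468  78.22499512]
-42 -88 [206.29521936 333.75708232]
```

View pics/w2.png

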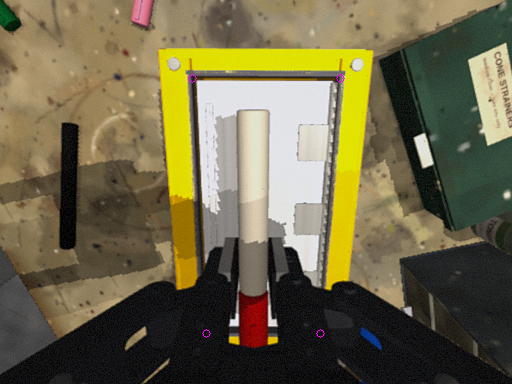

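The opening corners match the prediction at (194,78) and (340,78). The hinges are on the right, which is +x, and the marker sits centred over the flap. I push down.

apply_moves(
  angular=[
    [0,0,0],
    [0,0,0],
    [0,0,0],
    [0,0,0],
    [0,0,0],
    [0,0,0],
    [0,0,0],
    [0,0,0],
  ],
  travel=[
    [0,0,-0.5],
    [0,0,-0.4],
    [0,0,-0.3],
    [0,0,-0.3],
    [0,0,-0.3],
    [0,0,-0.3],
    [0,0,-0.3],
    [0,0,0],
  ],
  jaw=[0,0,0,0,0,0,0,0],
)

```text
time: 5.92
tool_pos: [637.3, -23.2, 112.8]
tcp_rot: [179.2, -0.1, 72.5]
ft_force: [17.1, -4.8, 6.1]
finger_gap: 14.5
grip_force: 54.9
```

apply_moves(
  angular=[
    [0,0,0],
    [0,0,0],
    [0,0,0],
  ],
  travel=[
    [0.15,-0.05,0.25],
    [0,0,0],
    [0,0,0],
  ],
  jaw=[0,0,0],
)

```text
time: 6.3
tool_pos: [637.6, -23.9, 118.8]
tcp_rot: [-180.0, 0.0, 72.5]
ft_force: [-1.5, 0.7, 3.2]
finger_gap: 14.9
grip_force: 54.3
```

```bash
python3 - <<'E'
from h import *
p=cam("wrist");cv2.imwrite("pics/w3.png",p["color"][:,:,::-1])
E
```

```text
(no output)
```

View pics/w3.png

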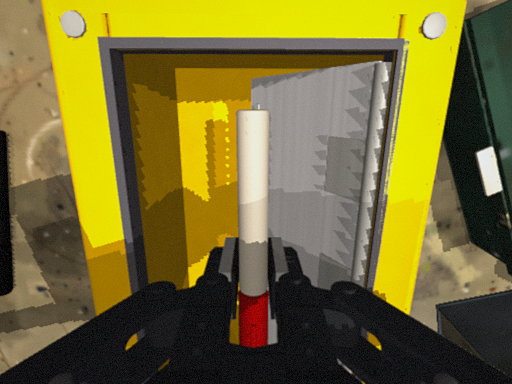

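The flap is open with its free edge at about column 252, just under the marker, and there is a clear gap to its left. I release the marker.

apply_moves(
  angular=[
    [0,0,0],
    [0,0,0],
    [0,0,0],
    [0,0,0],
    [0,0,0],
    [0,0,0],
  ],
  travel=[
    [-0.06,0.02,0],
    [0,0,0],
    [0,0,0],
    [0,0,0],
    [0,0,0],
    [0,0,0],
  ],
  jaw=[0,0.3,0.3,0.3,0.3,0.3],
)

```text
time: 7.1
tool_pos: [635.6, -23.3, 119.6]
tcp_rot: [180.0, -0.0, 72.5]
ft_force: [1.1, -0.7, 6.0]
finger_gap: 25.5
grip_force: 3.3
```

```bash
python3 - <<'E'
from h import *
p=cam("wrist");cv2.imwrite("pics/w4.png",p["color"][:,:,::-1])
E
```

```text
(no output)
```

View pics/w4.png

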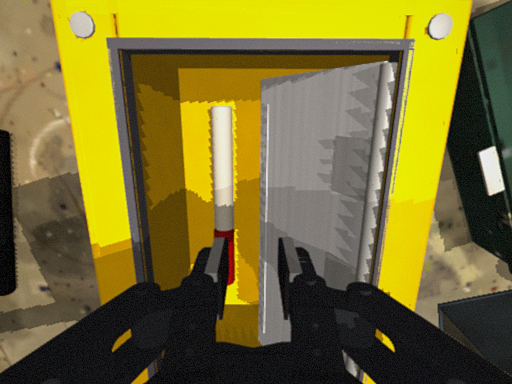

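The red marker lies on the box floor, from (221,107) to (228,280). I raise the gripper and go to green.

apply_moves(
  angular=[
    [0,0,0],
    [0,0,0],
    [0,0,0],
    [0,0,0],
    [0,0,0.63],
    [0,0,0.63],
    [0,0,0.63],
    [0,0,0.63],
    [0,0,0.63],
    [0,0,0.63],
    [0,0,0.63],
    [0,0,0],
    [0,0,0],
  ],
  travel=[
    [0,0,0.4],
    [0,0,0.6],
    [0,0,0.6],
    [0,0,0.6],
    [-0.7,0.96,0],
    [-0.7,0.96,0],
    [-0.7,0.96,0],
    [-0.7,0.96,0],
    [-0.7,0.96,-0.1],
    [-0.7,0.96,-0.1],
    [-0.7,0.96,-0.1],
    [0,0,0],
    [0,0,0],
  ],
  jaw=[0.3,0.3,0.3,0.3,0.55,0.55,0.55,0.55,0.55,0.55,0.55,0.55,0.55],
)

```text
time: 8.78
tool_pos: [439.6, 245.5, 195.7]
tcp_rot: [180.0, 0.0, 107.8]
ft_force: [0.2, -0.5, -1.2]
finger_gap: 46.7
grip_force: 0.0
```

```bash
python3 - <<'E'
from h import *
s=r.sense();print(s["tool_pos"],s["tcp_rot"],s["finger_gap"])
p=cam("wrist");cv2.imwrite("pics/w5.png",p["color"][:,:,::-1])
h=cv2.cvtColor(p["color"],cv2.COLOR_RGB2HSV)
g=cv2.inRange(h,(45,120,50),(85,255,255));wh=cv2.inRange(h,(0,0,170),(179,45,255))
c=max(cv2.findContours(g,0,2)[0],key=cv2.contourArea);rc=cv2.minAreaRect(c);print(rc)
q=cv2.boxPoints(rc);print(q.tolist(),w(p,rc[0],8))
cs=max(cv2.findContours(wh,0,2)[0],key=cv2.contourArea);rw=cv2.minAreaRect(cs);print(rw,w(p,rw[0],8))
print(r.snapshot("top") is not None)
cv2.imwrite("pics/t5.png",cv2.resize(r.snapshot("top")["color"][100:270,160:400,::-1],None,fx=3,fy=3,interpolation=2))
E
```

```text
[439.58436443 245.51528816 195.67282414] [1.79955870e+02 2.40678004e-02 1.07786323e+02] 46.712420625707864
((254.0, 219.5), (41.0, 14.0), 90.0)
[[247.0, 199.0], [261.0, 199.0], [261.0, 240.0], [247.0, 240.0]] [454.7 203.    8. ]
((494.3823547363281, 177.9705810546875), (31.661529541015625, 45.35300064086914), 35.83765411376953) [678.8 323.2   8. ]
True
```

View pics/w5.png

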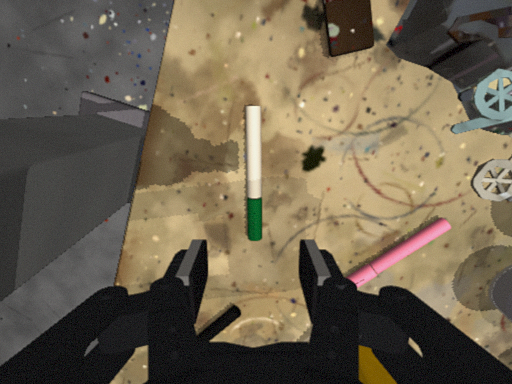

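The green marker runs from (253,105) to (255,241), aligned and centred between the fingers. I descend and grasp, then carry it.

apply_moves(
  angular=[
    [0,0,0],
    [0,0,0],
    [0,0,0],
    [0,0,0],
    [0,0,0],
    [0,0,0],
    [0,0,0],
    [0,0,0],
    [0,0,0],
    [0,0,0],
    [0,0,0],
    [0,0,0],
    [0,0,0],
  ],
  travel=[
    [0,0,-0.9],
    [0,0,-0.9],
    [0,0,-0.9],
    [0,0,-0.7],
    [0,0,-0.5],
    [0,0,-0.27],
    [0,0,0],
    [0,0,0],
    [0,0,0],
    [0,0,0],
    [0,0,0],
    [0,0,0.3],
    [0,0,0.5],
  ],
  jaw=[0.55,0.55,0.55,0.55,0.55,0.55,0.55,0,0,0,0,0,0],
  force=40,
)

```text
time: 10.55
tool_pos: [438.5, 245.3, 60.4]
tcp_rot: [-179.9, 0.0, 107.8]
ft_force: [0.2, -0.4, 0.9]
finger_gap: 14.8
grip_force: 39.5
```

View pics/t5.png

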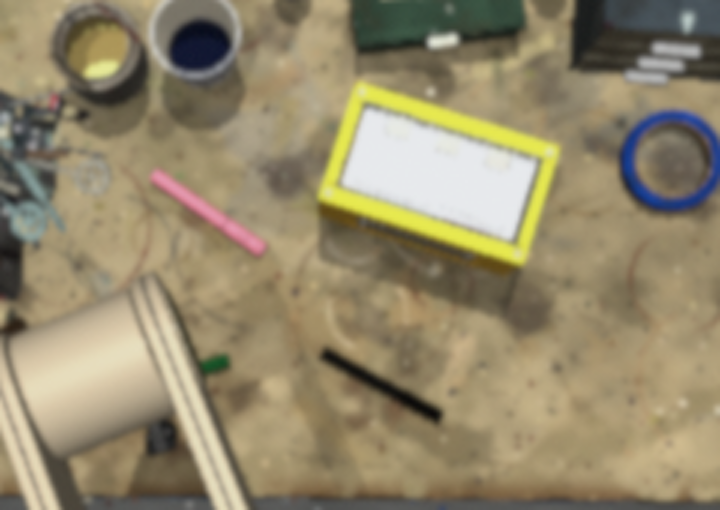

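The top view shows the flap shut and the black marker in place. I carry green over the box.

apply_moves(
  angular=[
    [0,0,0],
    [0,0,0],
    [0,0,0],
    [0,0,0],
    [0,0,-0.63],
    [0,0,-0.63],
    [0,0,-0.63],
    [0,0,-0.63],
    [0,0,-0.63],
    [0,0,-0.63],
    [0,0,-0.63],
    [0,0,0],
    [0,0,0],
  ],
  travel=[
    [0,0,0.9],
    [0,0,0.9],
    [0,0,0.9],
    [0,0,0.9],
    [0.7,-0.96,0],
    [0.7,-0.96,0],
    [0.7,-0.96,0],
    [0.7,-0.96,0],
    [0.7,-0.96,0],
    [0.7,-0.96,0],
    [0.7,-0.96,0],
    [0,0,0],
    [0,0,0],
  ],
  jaw=[0,0,0,0,0,0,0,0,0,0,0,0,0],
)

```text
time: 12.18
tool_pos: [635.0, -23.0, 204.4]
tcp_rot: [-180.0, -0.0, 72.5]
ft_force: [-0.1, -1.1, -0.1]
finger_gap: 15.1
grip_force: 39.5
```

apply_moves(
  angular=[
    [0,0,0],
    [0,0,0],
    [0,0,0],
    [0,0,0],
    [0,0,0],
    [0,0,0],
    [0,0,0],
    [0,0,0],
  ],
  travel=[
    [0,0,-0.5],
    [0,0,-0.4],
    [0,0,-0.3],
    [0,0,-0.3],
    [0,0,-0.3],
    [0,0,-0.3],
    [0,0,-0.06],
    [0,0,0],
  ],
  jaw=[0,0,0,0,0,0,0,0],
)

```text
time: 13.18
tool_pos: [634.8, -23.2, 117.3]
tcp_rot: [-179.9, 0.0, 72.5]
ft_force: [-1.2, 0.1, 0.8]
finger_gap: 15.0
grip_force: 44.1
```

apply_moves(
  angular=[
    [0,0,0],
    [0,0,0],
    [0,0,0],
    [0,0,0],
    [0,0,0],
    [0,0,0],
  ],
  travel=[
    [0.02,0,0.05],
    [0,0,0],
    [0,0,0],
    [0,0,0],
    [0,0,0],
    [0,0,0],
  ],
  jaw=[0,0.3,0.3,0.3,0.3,0.3],
)

```text
time: 13.92
tool_pos: [636.0, -23.1, 119.8]
tcp_rot: [-180.0, 0.0, 72.5]
ft_force: [-3.5, 1.4, -1.7]
finger_gap: 25.6
grip_force: 1.7
```

```bash
python3 - <<'E'
from h import *
p=cam("wrist");cv2.imwrite("pics/w6.png",p["color"][:,:,::-1])
E
```

```text
(no output)
```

View pics/w6.png

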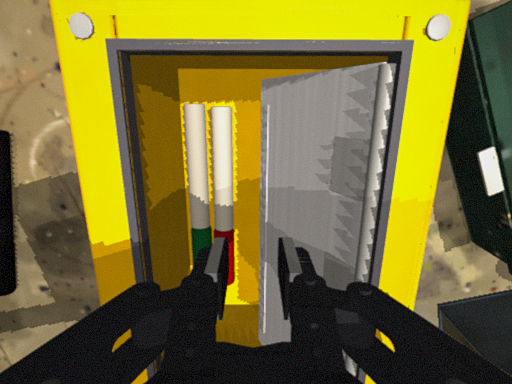

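Both markers lie on the box floor, green at (195,105) and red at (221,107). I withdraw and let the flap shut.

apply_moves(
  angular=[
    [0,0,0],
    [0,0,0],
    [0,0,0],
    [0,0,0],
    [0,0,0],
    [0,0,0],
    [0,0,0],
    [0,0,0],
    [0,0,0],
    [0,0,0],
    [0,0,0],
  ],
  travel=[
    [0,0,0.4],
    [0,0,0.6],
    [0,0,0.6],
    [0,0,0.8],
    [-0.8,0,0.5],
    [-0.8,0,0],
    [-0.8,0,0],
    [-0.8,0,0],
    [0,0,0],
    [0,0,0],
    [0,0,0],
  ],
  jaw=[0.3,0.3,0.3,0.3,0.3,0.3,0.3,0.3,0.3,0.3,0.3],
)

```text
time: 15.35
tool_pos: [509.3, -23.3, 236.7]
tcp_rot: [179.9, -0.0, 72.5]
ft_force: [-0.6, -0.5, -0.3]
finger_gap: 25.5
grip_force: 0.0
```

```bash
python3 - <<'E'
from h import *
cv2.imwrite("pics/end.png",r.snapshot("scene")["color"][:,:,::-1])
E
```

```text
(no output)
```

View pics/end.png

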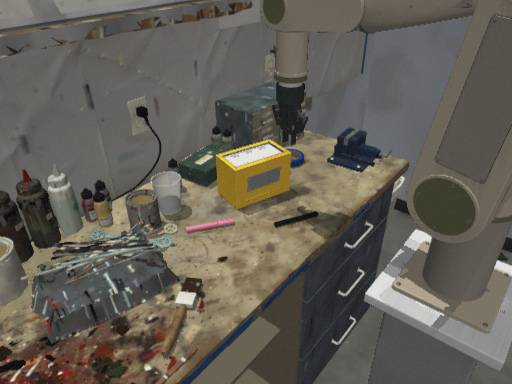

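The flap is shut (box top at about (253,154)), and the black marker, tape and brush have not moved.

```bash
python3 -c "
from bench import r
print(r.hand_in())"
```

```text
the job is handed in; nothing more can be done
None
```

The red and then the green marker were pushed through the flap and lie inside the box with the flap shut, the black marker, tape and brush are where they were, and the job is handed in at about 15 s.

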